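Screw the filler cap onto the facial steamer

ROBOT

A 7-joint arm with a two-finger parallel gripper is mounted at the origin on the work surface. World frame = base frame: x ahead of the robot, y to its left, z up, the work surface at z = 0. Lengths are in m, angles in rad, forces in N, time in s.
With the tool pointing down it reaches from about 0.425 to 0.875 m from the base axis. Payload 8.4 kg.
Tool frame: the origin (TCP) lies at the very end of the fingers, on their centre line; the grasp point (between the pads) lies 19 mm behind it; z points along the fingers, y is the line along which they close (so a half turn about z gives the same grasp; the last joint's range is limited). The gripper opens to 87 mm and grips with 3 to 60 N. Pads are 19 mm wide; open, the fingers measure 117 mm over their backs; the gripper's body (75 mm by 190 mm) begins 51 mm behind the grasp point.
Start: joints at [1.086, 0.333, 0.04, 1.465, -0.013, 1.343, -0.059], TCP at [0.245, -0.602, 0.192] pointing down, gripper open.
Joint ranges: [-2.58, 2.58], [-0.38, 2.09], [-1.3, 1.39], [0.25, 2.4], [-1.5, 4.64], [0.08, 2.09], [-2.65, 2.65]. Speed limits (rad/s): [2.22, 2.22, 2.79, 2.79, 3.14, 3.14, 3.14].

INTERFACE

Orientations are given as a rotation vector (axis times angle).
In Python, from workcell import monitor, optics, r gives the robot as it stands.
- The arm moves only by the tool carry_out, never from a script. Its argument "moves" is a list of rows, each an object with "claw": the gripper's target within -1 to 1 (fully open at 1, half-way at 0, shut at -1); "translation": the shift along the tool's x, y, z in mm, a list of three; "dr": the turn, a rotation vector about the tool's x, y, z in degrees, a list of three. A call has 1 to 5 rows; each row is the pose to reach, as a shift and turn from the pose commanded when the call began, along the tool's axes at that moment; what a row does not reach only later rows make up. A row lasts 1/10 s, in which the tool goes at most 50 mm and 8.59 degrees, less where a joint would pass 70% of its speed; a pose out of reach is approached as far as the arm can. A call with a gripper value outside its range is refused whole. The fingers move at their own pace and stop on an object; "grip_force" is the grip in N (left out, the last holds). Time passes only in rows, so rows that repeat a pose let the fingers close. It gives the time, the measured TCP pose, the force, the opening and the grip force at its end, in the units of the state.
- monitor.observe(): the state, without advancing time (a new reading comes with each control period).
- optics.camera(name): name is "side" or "top" or "wrist"; returns the picture (420x560x3 uint8, red, green, blue); there is no depth.
- optics.camera_model(name): a dict with "fx", "fy", "cx", "cy" (pixels), "eye" and "rotation" of the camera in the world. Camera axes: x right, y up, looking along -z (the intrinsics and any distortion apply to the point x, -y, -z); pixel columns grow to the right and rows downward; lengths in m; the calibration is good to about 2 mm. A picture is of the moment at which its call begins: read the wrist's pose just before it. camera_model takes no time and is no camera call; for the wrist camera it gives the pose at the moment of the call.
- r.finish_job(): hands the job in; it is judged then, once.
The state is a dict: "time_s": time; "qpos": joint angles; "joint_velocities": joint speeds; "tau": joint torques, N m; "eef_pos": TCP position; "tcp_rot": TCP orientation; "force": force on the tool from outside, world axes, zero at the start; "torque": the same for the moment, N m; "grip_width": finger opening in m; "finger_force": force on a finger pad.
Only numpy, scipy, OpenCV 4.12 (cv2) and the standard library are available. Lean on these libraries where they do the work, as an engineer would, in place of code of your own. Each camera call takes 0.05 s, during which the arm holds its last target. There are 200 camera calls.

TASK

Close the water tank of the desktop facial steamer: pick up its loose winged filler cap, set it squarely on the filler neck and, pressing only lightly, turn it backwards (anticlockwise seen from above) until it clicks down into its thread start, then turn it clockwise until it is fully home against its stop. Be gentle with the plastic thread, let go of the cap, and leave the other things on the bench where they are.

Things in the scene. Friction and masses are not known exactly. Their poses are not given: they have to be found in the camera images.
- instrument: Fixed white box with grey side cheeks, 200 (x) x 260 (y) x 85 mm high: the facial steamer. Origin: centre of its underside; x points to the control panel with two round knobs (seen only), away from the robot at yaw 0. A round filler neck stands on its top.
- neck (a point): Point on the axis of the filler neck, on the steamer's top face (85 mm up, 35 mm from the steamer's centre to its -x side). The neck rises 23 mm above it, radius 20 mm, its top 4 mm tapered to 16.5. Around it, out to radius 25 mm, is a rigid four-start thread, starts 90 degrees apart, at an angle that differs every time and no reading gives. It falls clockwise, 0.09 mm per degree.
- ride_level (a point): On the neck's axis, 13 mm above neck. A cap pushed on mostly rides on the threads, underside 10 to 15 mm above neck; clockwise it stops dead on a rib. Anticlockwise (up to 75 degrees) it climbs up to 5 mm, then drops about 9 mm into the starts. If a lug was first set on a rib top (13 to 14 mm), a smaller drop of about 3 mm, to 10 mm, comes first: keep turning back.
- start_level (a point): On the neck's axis, 6 mm above neck: where the cap's underside is (5 to 7 mm) once it has clicked into the starts. By luck it may go straight to here. There the back of a rib stops it dead anticlockwise within 18 degrees, so stop turning back at the drop. Play in the thread is about 1.5 mm upwards and sideways; sideways force on the cap makes it stick instead of dropping.
- home_level (a point): On the neck's axis, 1 mm above neck: where the cap's underside is when fully home. From the starts, 50 to 70 degrees clockwise draws the cap down to here, where it stops dead and the turning torque rises (0.12 N m tells). Nothing in the thread yields, so follow the cap's height while it climbs and falls and press with a few newtons only.
- cap: The loose filler cap, white plastic, about 0.12 kg: a round skirt 60 mm across, 25.5 mm high, open below, with a straight upright wing on top along its x axis, 48 mm long, 12 mm thick, from 24.5 to 48.5 mm above the underside. Four lugs inside the skirt's lower edge reach in to radius 21.5 mm. It lies open side down on the bench. Origin: centre of its underside, z up.
- cap_grip (a point): Centre of the cap's wing, on its axis, 36.5 mm above the underside; the wing runs along this point's x, the fingers close across it along y. With the cap on the neck: an underside still 16 mm or more above neck means it hangs on the neck's taper off-centre; ease it sideways, the way it is pushed, until it settles lower.
- jar: Bystander: a small closed cream jar, 60 mm across and 58 mm high. Origin: centre of its underside.
- roller: Bystander: a massage roller lying down, white handle 100 mm long and 24 mm thick along x with a steel roller 50 mm wide at its +x end, 150 mm in all. Origin: on the bench under the handle near its middle.
- carton: Bystander: a cardboard carton 60 (x) x 90 (y) x 50 mm high. Origin: centre of its underside.
Things that resemble listed ones, but are neither listed nor needed, are in the scene too. Leave any purple or red look-alike of the cap alone.

How it is judged:
By the outcome, as a careful person would: the job done as asked, in the order asked, and still so for the second after the job is handed in, with the robot touching nothing.
It also fails if it takes over 67 s, if anything falls off the work surface, if the arm or the gripper's body presses on something with over 40 N, if the wrist force passes 120 N, or if a joint passes its speed limit or range.

## Working session

There is one attempt and no reset: what is moved stays moved. The work goes in short steps, Python scripts to look and compute and a tool call to move; the robot and the scene stay as the last step left them, time stands still between calls to the robot, and variables do not carry over. Pictures are saved under pics/ and viewed, at most 10 in all, crops included, and the job is handed in when it is done.

Besides the shell and the picture viewer there is one more tool, called after "Request:" in YAML: its name, and indented under it one key for each argument. carry_out: Moves the arm, as the interface text tells. Its arguments: {"type":"object","properties":{"moves":{"type":"array","items":{"type":"object","properties":{"claw":{"type":"number"},"translation":{"type":"array","items":{"type":"number"}},"dr":{"type":"array","items":{"type":"number"}}}}},"grip_force":{"type":"number"}},"required":["moves"]}

```bash
mkdir -p pics
python3 - <<'E'
from workcell import monitor, optics, r
import cv2,numpy as np
s=monitor.observe()
print({k:np.round(v,4).tolist() for k,v in s.items()})
for n in("top","side"):
    im=optics.camera(n); cv2.imwrite(f"pics/{n}0.png",im[:,:,::-1])
    m=optics.camera_model(n); print(n,m)
print(optics.camera_model("wrist"))
E
```

```text
{'time_s': 0.0, 'qpos': [1.0858, 0.3339, 0.0399, 1.4663, -0.0134, 1.3433, -0.0585], 'joint_velocities': [-0.0009, -0.0006, -0.0011, -0.0008, 0.0, 0.0001, -0.0], 'tau': [0.0008, -65.6368, 1.3355, -40.3791, -0.0599, 0.0448, 0.0001], 'eef_pos': [0.2444, -0.6018, 0.1915], 'tcp_rot': [-3.0818, -0.6019, 0.0007], 'force': [-0.0848, 0.578, 0.3144], 'torque': [-0.0026, -0.01, -0.013], 'finger_force': 0.0, 'grip_width': 0.087}
top {'fx': 394.2667870333417, 'fy': 394.2667870333417, 'cx': 277.43349326803764, 'cy': 207.56415268454182, 'eye': array([ 0.35188535, -0.13236657,  1.01439973]), 'rotation': array([ 0.19595118, -0.16653395, -1.45613653])}
side {'fx': 388.6745143637312, 'fy': 388.6745143637312, 'cx': 272.18223435968923, 'cy': 208.16471514699387, 'eye': array([0.19141459, 0.58608015, 0.84444146]), 'rotation': array([ 0.27196495, -1.0656014 , -2.49425813])}
{'fx': 304.9625936335728, 'fy': 304.9625936335728, 'cx': 279.50602001822847, 'cy': 213.29298432714984, 'eye': array([ 0.31693197, -0.57325375,  0.38423591]), 'rotation': array([-0.25637811,  0.17406533, -1.17633182])}
```

View pics/top0.png

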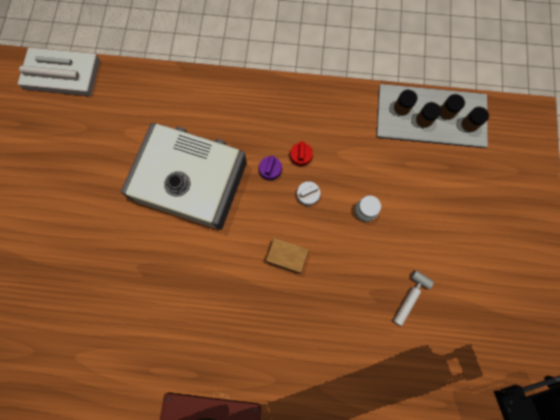

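View pics/side0.png

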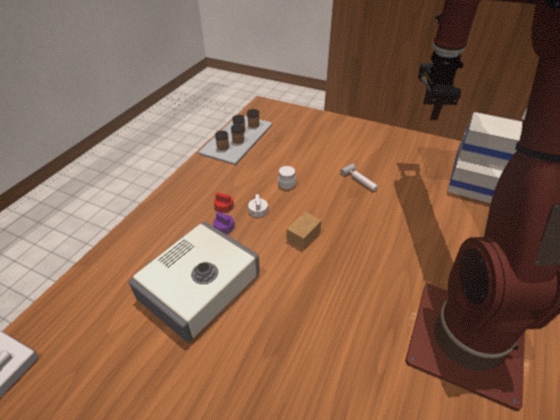

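Top view: the steamer is at (185,175) with its neck at (177,182). Purple cap (270,168) and red cap (301,153) are look-alikes. The white winged cap (308,193) fits the description, and the plain white cylinder (369,208) is the jar. Carton (288,256), roller (413,298). In the side view the white cap is at (258,207), the neck at (204,270). Next I'll confirm in enlarged crops.

Run:
```python
import cv2,numpy as np
t=cv2.imread("pics/top0.png");s=cv2.imread("pics/side0.png")
def c(im,x,y,w,h,k): return cv2.resize(im[y:y+h,x:x+w],None,fx=k,fy=k,interpolation=cv2.INTER_CUBIC)
a=np.vstack([np.hstack([c(t,283,170,50,50,8),c(t,152,157,50,50,8)]),np.hstack([c(s,233,182,50,25+0,8),c(s,179,250,50,25,8)])])
a=np.vstack([np.hstack([c(t,283,170,50,37,8),c(t,152,163,50,37,8)]),np.hstack([c(s,233,185,50,37,8),c(s,179,250,50,37,8)])])
print(a.shape);cv2.imwrite("pics/crop1.png",a)
```

```text
(592, 800, 3)
```

View pics/crop1.png

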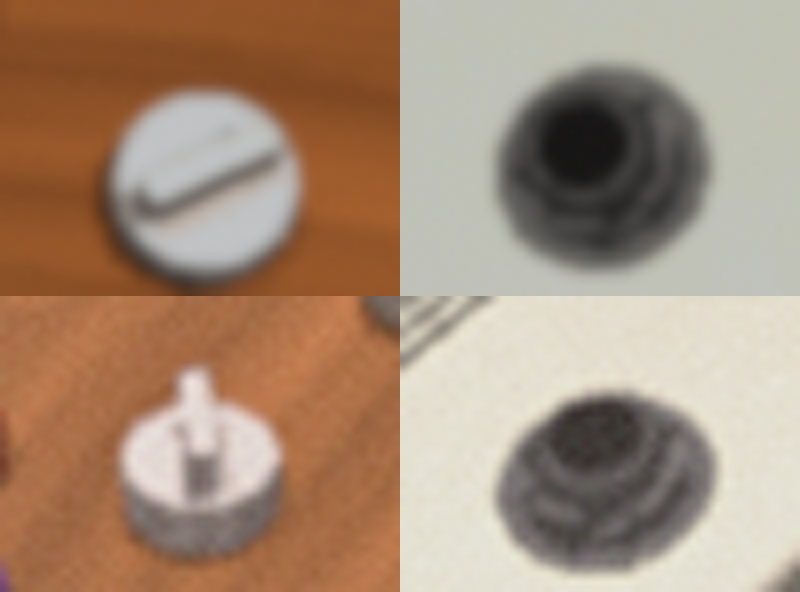

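The crops confirm it: the white winged cap. Its disc centre is at top (307.9,192.0) and side (257.7,204.4). The neck's top hole is at top (174.4,180.1) and side (203.2,266.9).

```bash
cat > h.py <<'E'
import numpy as np
from scipy.spatial.transform import Rotation as R
from scipy.optimize import least_squares
from workcell import monitor, optics, r
def ray(m,px):
    d=np.array([(px[0]-m["cx"])/m["fx"],-(px[1]-m["cy"])/m["fy"],-1.])
    return np.array(m["eye"]),R.from_rotvec(m["rotation"]).apply(d)
def plane(m,px,z):
    e,d=ray(m,px); return e+d*(z-e[2])/d[2]
def proj(m,p):
    c=R.from_rotvec(m["rotation"]).inv().apply(np.asarray(p)-m["eye"])
    return np.stack([m["cx"]+m["fx"]*c[...,0]/-c[...,2],m["cy"]-m["fy"]*c[...,1]/-c[...,2]],-1)
def tri(obs):
    f=lambda p:np.concatenate([proj(m,p)-px for m,px in obs])
    s=least_squares(f,[.5,0,.05]);return s.x,np.abs(s.fun).max()
def delta(pos,rot=None):
    "mm shift in tool axes to reach pos (and turn, deg)"
    s=monitor.observe();T=R.from_rotvec(s["tcp_rot"])
    print("shift mm",np.round(T.inv().apply(np.asarray(pos)-s["eef_pos"])*1e3,1))
    if rot is not None: print("turn deg",np.round(np.degrees((T.inv()*rot).as_rotvec()),2))
E
python3 - <<'E'
from h import *
t=optics.camera_model("top");s=optics.camera_model("side")
print(t.keys())
c=tri([(t,(307.9,192.)),(s,(257.7,204.4))]);n=tri([(t,(174.4,180.1)),(s,(203.2,266.9))])
print("cap",c,"neck",n)
print("cap on z",plane(t,(307.9,192.),.0255),plane(s,(257.7,204.4),.0255))
print("neck on z",plane(t,(174.4,180.1),.108),plane(s,(203.2,266.9),.108))
for k,px in dict(wa=(283+280/8-.4,170+155/8-.4),wb=(283+150/8-.4,170+212/8-.4)).items(): print(k,plane(t,px,.0255))
for k,px in dict(jar=(369,203)).items(): print(k,plane(t,px,.058))
for k,px in dict(red=(301,153),pur=(270,168),carton=(288,250)).items(): print(k,plane(t,px,.04))
print([plane(t,p,.085) for p in ((155,126),(244,154),(212,226),(125,187))])
s=monitor.observe();print(R.from_rotvec(s["tcp_rot"]).as_matrix().round(3))
E
```

```text
dict_keys(['fx', 'fy', 'cx', 'cy', 'eye', 'rotation'])
cap (array([ 0.63508262, -0.17499999,  0.02744675]), np.float64(0.2641689372596261)) neck (array([0.60629544, 0.14989439, 0.10937842]), np.float64(0.555750528777395))
cap on z [ 0.63624666 -0.17492763  0.0255    ] [ 0.63522759 -0.1768393   0.0255    ]
neck on z [0.60803779 0.15081194 0.108     ] [0.60561811 0.14900699 0.108     ]
wa [ 0.64708266 -0.19932015  0.0255    ]
wb [ 0.62343718 -0.15902299  0.0255    ]
jar [ 0.61469001 -0.32775218  0.058     ]
red [ 0.73609009 -0.14670736  0.04      ]
pur [ 0.68622211 -0.07037234  0.04      ]
carton [ 0.47830509 -0.13874657  0.04      ]
[array([0.75206064, 0.23174253, 0.085     ]), array([ 0.70062716, -0.00426449,  0.085     ]), array([0.51036196, 0.04871518, 0.085     ]), array([0.58409815, 0.27609604, 0.085     ])]
[[ 0.927  0.376 -0.001]
 [ 0.376 -0.927  0.001]
 [-0.    -0.001 -1.   ]]
```

Request:
carry_out:
  moves:
    - {"claw": 1, "translation": [45, -21, 0], "dr": [0, 0, -8]}
    - {"claw": 1, "translation": [90, -43, 0], "dr": [0, 0, -16]}
    - {"claw": 1, "translation": [135, -64, 0], "dr": [0, 0, -24]}
    - {"claw": 1, "translation": [180, -86, 0], "dr": [0, 0, -32]}
    - {"claw": 1, "translation": [225, -107, 0], "dr": [0, 0, -40]}

```text
time_s: 0.6
eef_pos: [0.4136, -0.4166, 0.1922]
tcp_rot: [-2.687, -1.628, 0.0]
force: [1.6, 1.0, -0.5]
grip_width: 0.0871
finger_force: 0.0
```

```bash
cat > go.py <<'E'
import sys
from h import *
# usage: x y z yawdeg
x,y,z,yaw=map(float,sys.argv[1:5])
a=np.radians(yaw)
M=np.array([[np.cos(a),np.sin(a),0],[np.sin(a),-np.cos(a),0],[0,0,-1]])
s=monitor.observe();delta([x,y,z],R.from_matrix(M));print(s["time_s"],s["qpos"].round(3) if hasattr(s["qpos"],"round") else s["qpos"],np.round(s["eef_pos"],4))
E
python3 go.py .636 -.175 .16 120.4
```

```text
shift mm [317.1  85.3  32.1]
turn deg [-2.000e-02 -1.000e-02 -5.797e+01]
0.6 [ 0.872  0.216 -0.185  1.616  0.041  1.314  0.199] [ 0.4136 -0.4166  0.1922]
```

Request:
carry_out:
  moves:
    - {"claw": 1, "translation": [45, 12, 5], "dr": [0, 0, -8]}
    - {"claw": 1, "translation": [90, 24, 10], "dr": [0, 0, -16]}
    - {"claw": 1, "translation": [135, 36, 15], "dr": [0, 0, -24]}
    - {"claw": 1, "translation": [180, 48, 20], "dr": [0, 0, -32]}
    - {"claw": 1, "translation": [225, 60, 25], "dr": [0, 0, -40]}

```text
time_s: 1.1
eef_pos: [0.5719, -0.2461, 0.1669]
tcp_rot: [-1.968, -2.448, 0.0]
force: [1.9, -1.3, -0.2]
grip_width: 0.0871
finger_force: 0.0
```

```bash
python3 go.py .636 -.175 .16 120.4
```

```text
shift mm [55.7 77.9  6.9]
turn deg [-2.000e-02 -1.000e-02 -1.798e+01]
1.1 [ 0.647  0.321 -0.39   1.552  0.125  1.294  0.457] [ 0.5719 -0.2461  0.1669]
```

Request:
carry_out:
  moves:
    - {"claw": 1, "translation": [25, 35, 3], "dr": [0, 0, -8]}
    - {"claw": 1, "translation": [45, 65, 6], "dr": [0, 0, -14]}
    - {"claw": 1, "translation": [55, 77, 7], "dr": [0, 0, -18]}
    - {"claw": 1, "translation": [55, 77, 7], "dr": [0, 0, -18]}

```text
time_s: 1.5
eef_pos: [0.6358, -0.1742, 0.1594]
tcp_rot: [-1.56, -2.725, -0.002]
force: [0.6, -0.8, -0.1]
grip_width: 0.0871
finger_force: 0.0
```

```bash
python3 go.py .636 -.175 .16 120.4
python3 - <<'E'
from h import *;import cv2,pickle
m=optics.camera_model("wrist");im=optics.camera("wrist")[:,:,::-1];cv2.imwrite("pics/w1.png",im);pickle.dump(m,open("w1.pkl","wb"))
print(m["eye"],proj(m,[.636,-.175,.0255]))
E
```

```text
shift mm [-0.8 -0.2 -0.6]
turn deg [ 0.02 -0.14  0.02]
1.5 [ 0.549  0.412 -0.465  1.461  0.184  1.314  0.601] [ 0.6358 -0.1742  0.1594]
[ 0.59488221 -0.10734121  0.35225148] [280.54639753 197.36425951]
```

View pics/w1.png

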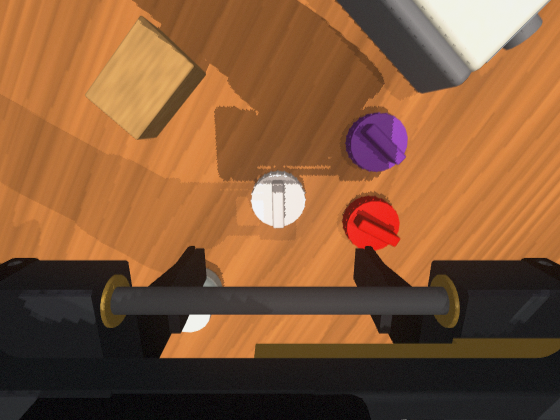

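The wrist view shows the white cap at about (278,200), with its wing near-vertical in the image (along tool x). Purple is at (377,142) and red at (371,224), both clear of the fingers. I'll measure on an enlarged crop.

Run:
```python
import cv2
im=cv2.imread("pics/w1.png")[160:240,240:320]
cv2.imwrite("pics/w1c.png",cv2.resize(im,None,fx=7,fy=7,interpolation=cv2.INTER_CUBIC))
```

```text
(no output)
```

View pics/w1c.png

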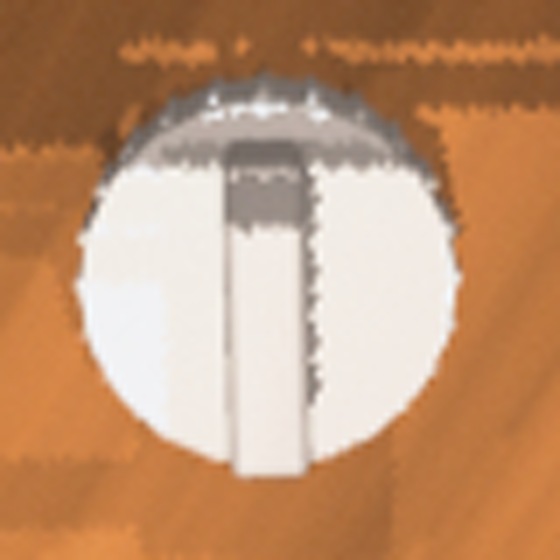

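```bash
python3 - <<'E'
from h import *;import pickle
m=pickle.load(open("w1.pkl","rb"))
a=plane(m,(278.1,199.9),.0255);b=plane(m,(278.1,206.1),.0485);print(a,b)
t=optics.camera_model("top");s=optics.camera_model("side")
print(tri([(t,(307.9,192.)),(s,(257.7,204.4)),(m,(278.1,199.9))]))
print(proj(m,[.636,-.175,.0255]),proj(m,[.636,-.175,.0485]))
E
python3 go.py .635 -.177 .08 120.4
```

```text
[ 0.63512915 -0.17884504  0.0255    ] [ 0.63562479 -0.17950118  0.0485    ]
(array([ 0.63506794, -0.1778152 ,  0.02694041]), np.float64(1.1049662322252516))
[280.54639753 197.36425951] [280.62451161 202.63613187]
shift mm [-0.4  0.1 79.6]
turn deg [-0.03 -0.07 -0.27]
1.55 [ 0.55   0.411 -0.463  1.462  0.185  1.314  0.599] [ 0.6348 -0.1767  0.1596]
```

Request:
carry_out:
  moves:
    - {"claw": 1, "translation": [-1, -0.5, 35]}
    - {"claw": 1, "translation": [-1, -0.5, 60]}
    - {"claw": 1, "translation": [-1, -0.5, 75]}
    - {"claw": 1, "translation": [-1, -0.5, 75]}
    - {"claw": 1, "translation": [-1, -0.5, 75]}

```text
invalid input
```

```bash
python3 - <<'E'
from h import *;import cv2,pickle
m=optics.camera_model("wrist");im=optics.camera("wrist")[:,:,::-1];pickle.dump(m,open("w2.pkl","wb"))
print(proj(m,[.635,-.178,.0255]),proj(m,[.635,-.178,.0485]))
c=im[150:400,140:420].copy();cv2.imwrite("pics/w2.png",cv2.resize(c,(784,700)[:1]+(600,) if 0 else (672,600),interpolation=cv2.INTER_CUBIC))
E
python3 go.py .635 -.178 .028 120.4
```

```text
[280.45268663 197.49188258] [280.5020533  202.79195977]
shift mm [ -0.    1.1 131.9]
turn deg [-0.06 -0.02 -0.44]
1.6 [ 0.552  0.41  -0.462  1.462  0.185  1.314  0.599] [ 0.6342 -0.1785  0.1599]
```

View pics/w2.png

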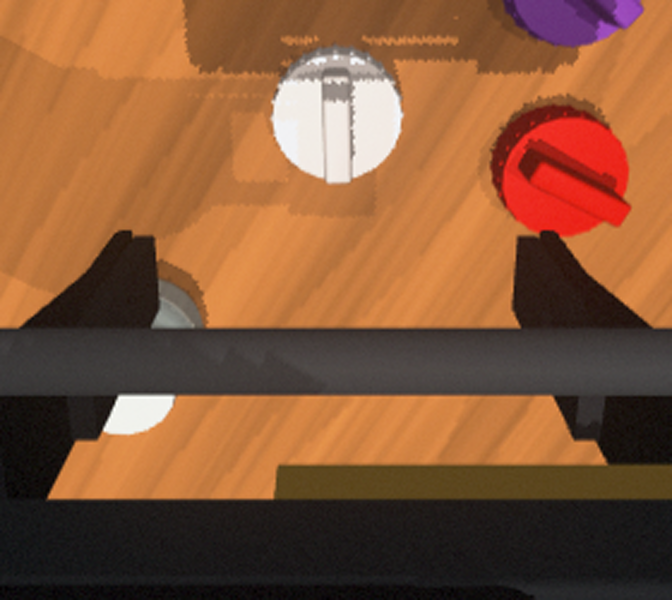

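The move was refused because it lacked "dr". The picture shows the cap disc at about (280.3,199.3) in full-frame pixels, with the fingertips' inner edges at columns 157 and 513 of the enlarged crop. I'll check the wrist calibration on the fingertips.

```bash
python3 - <<'E'
from h import *;import pickle
m=pickle.load(open("w2.pkl","rb"))
s=monitor.observe();T=R.from_rotvec(s["tcp_rot"])
for y in(-43.5,43.5):
  for x in (-9.5,9.5): print(x,y,(proj(m,s["eef_pos"]+T.apply(np.array([x,y,0])*1e-3))-[140,150])*2.4)
print(plane(m,(280.3,199.3),.0255),plane(m,(280.5,205.1),.0485))
E
python3 go.py .6355 -.179 .028 120.4
```

```text
-9.5 -43.5 [183.12430004 257.09555021]
9.5 -43.5 [179.24815921 194.78345365]
-9.5 43.5 [486.26714591 257.75722268]
9.5 43.5 [490.47786452 195.48954741]
[ 0.63588492 -0.17985853  0.0255    ] [ 0.63623464 -0.18012893  0.0485    ]
shift mm [ -1.1   1.  131.9]
turn deg [-0.06 -0.02 -0.44]
1.6 [ 0.552  0.41  -0.462  1.462  0.185  1.314  0.599] [ 0.6342 -0.1785  0.1599]
```

Request:
carry_out:
  moves:
    - {"claw": 1, "translation": [-1, 1, 40], "dr": [0, 0, 0]}
    - {"claw": 1, "translation": [-1, 1, 80], "dr": [0, 0, 0]}
    - {"claw": 1, "translation": [-1, 1, 110], "dr": [0, 0, 0]}
    - {"claw": 1, "translation": [-1, 1, 125], "dr": [0, 0, 0]}
    - {"claw": 1, "translation": [-1, 1, 131], "dr": [0, 0, 0]}

```text
time_s: 2.1
eef_pos: [0.6348, -0.1796, 0.0281]
tcp_rot: [-1.571, -2.718, 0.002]
force: [0.8, -0.5, 0.0]
grip_width: 0.087
finger_force: 0.0
```

Request:
carry_out:
  grip_force: 12
  moves:
    - {"claw": 1, "translation": [0, 0, 0], "dr": [0, 0, 0]}
    - {"claw": 1, "translation": [0, 0, 0], "dr": [0, 0, 0]}

```text
time_s: 2.3
eef_pos: [0.6372, -0.1786, 0.0312]
tcp_rot: [1.568, 2.719, 0.001]
force: [0.0, 0.3, -0.1]
grip_width: 0.0871
finger_force: 0.0
```

```bash
python3 go.py .6355 -.179 .028 120.4
```

```text
shift mm [ 0.5 -1.7  3.2]
turn deg [ 0.09  0.1  -0.34]
2.3 [ 0.537  0.517 -0.44   1.589  0.241  1.087  0.559] [ 0.6372 -0.1786  0.0312]
```

Request:
carry_out:
  moves:
    - {"claw": 1, "translation": [0, -1.5, 2.5], "dr": [0, 0, 0]}
    - {"claw": 1, "translation": [0, -1.5, 2.5], "dr": [0, 0, 0]}
    - {"claw": 1, "translation": [0, -1.5, 2.5], "dr": [0, 0, 0]}

```text
time_s: 2.6
eef_pos: [0.6351, -0.1789, 0.0274]
tcp_rot: [1.568, 2.721, 0.0]
force: [-0.4, -0.4, -0.1]
grip_width: 0.0866
finger_force: 0.0
```

```bash
python3 go.py .6355 -.179 .028 120.4
```

```text
shift mm [-0.2  0.3 -0.6]
turn deg [ 0.03  0.03 -0.31]
2.6 [ 0.538  0.519 -0.44   1.596  0.242  1.081  0.56 ] [ 0.6351 -0.1789  0.0274]
```

Request:
carry_out:
  grip_force: 20
  moves:
    - {"claw": -1, "translation": [0, 0, 0], "dr": [0, 0, 0]}
    - {"claw": -1, "translation": [0, 0, 0], "dr": [0, 0, 0]}
    - {"claw": -1, "translation": [0, 0, 0], "dr": [0, 0, 0]}
    - {"claw": -1, "translation": [0, 0, 0], "dr": [0, 0, 0]}
    - {"claw": -1, "translation": [0, 0, 0], "dr": [0, 0, 0]}

```text
time_s: 3.1
eef_pos: [0.6349, -0.1788, 0.0268]
tcp_rot: [-1.568, -2.722, -0.0]
force: [0.8, 0.7, 0.4]
grip_width: 0.0548
finger_force: 0.0
```

Request:
carry_out:
  moves:
    - {"claw": -1, "translation": [0, 0, 0], "dr": [0, 0, 0]}
    - {"claw": -1, "translation": [0, 0, 0], "dr": [0, 0, 0]}
    - {"claw": -1, "translation": [0, 0, 0], "dr": [0, 0, 0]}
    - {"claw": -1, "translation": [0, 0, 0], "dr": [0, 0, 0]}

```text
time_s: 3.5
eef_pos: [0.6349, -0.1788, 0.0269]
tcp_rot: [-1.568, -2.722, 0.0]
force: [-0.3, 0.1, 0.3]
grip_width: 0.0235
finger_force: 0.0
```

```bash
python3 go.py .6355 -.179 .028 120.4
```

```text
shift mm [-0.4  0.5 -1.1]
turn deg [-0.  -0.  -0.3]
3.5 [ 0.538  0.52  -0.44   1.596  0.242  1.081  0.56 ] [ 0.6349 -0.1788  0.0269]
```

Request:
carry_out:
  moves:
    - {"claw": -1, "translation": [0, 0, 0], "dr": [0, 0, 0]}
    - {"claw": -1, "translation": [0, 0, 0], "dr": [0, 0, 0]}
    - {"claw": -1, "translation": [0, 0, 0], "dr": [0, 0, 0]}
    - {"claw": -1, "translation": [0, 0, 0], "dr": [0, 0, 0]}

```text
time_s: 3.9
eef_pos: [0.6349, -0.1788, 0.0269]
tcp_rot: [-1.568, -2.722, -0.0]
force: [-0.2, -0.1, 0.4]
grip_width: 0.0013
finger_force: 0.0
```

```bash
python3 go.py .6355 -.179 .15 120.4
```

```text
shift mm [  -0.5    0.4 -123.1]
turn deg [ 0.  -0.  -0.3]
3.9 [ 0.538  0.519 -0.44   1.596  0.242  1.081  0.56 ] [ 0.6349 -0.1788  0.0269]
```

The fingers closed on nothing, so I'll look.

Run:
```python
from h import *;import cv2
t=optics.camera("top")[:,:,::-1];s=optics.camera("side")[:,:,::-1];w=optics.camera("wrist")[:,:,::-1]
for n,i in(("t",t),("s",s),("w",w)): cv2.imwrite(f"pics/{n}3.png",i)
c=lambda im,x,y,w,h:cv2.resize(im[y:y+h,x:x+w],(400,300),interpolation=cv2.INTER_CUBIC)
cv2.imwrite("pics/m3.png",np.vstack([np.hstack([c(t,258,155,100,75),c(s,208,165,100,75)]),np.hstack([c(w,0,0,560,420),c(w,180,150,200,150)])]))
```

```text
(no output)
```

View pics/m3.png

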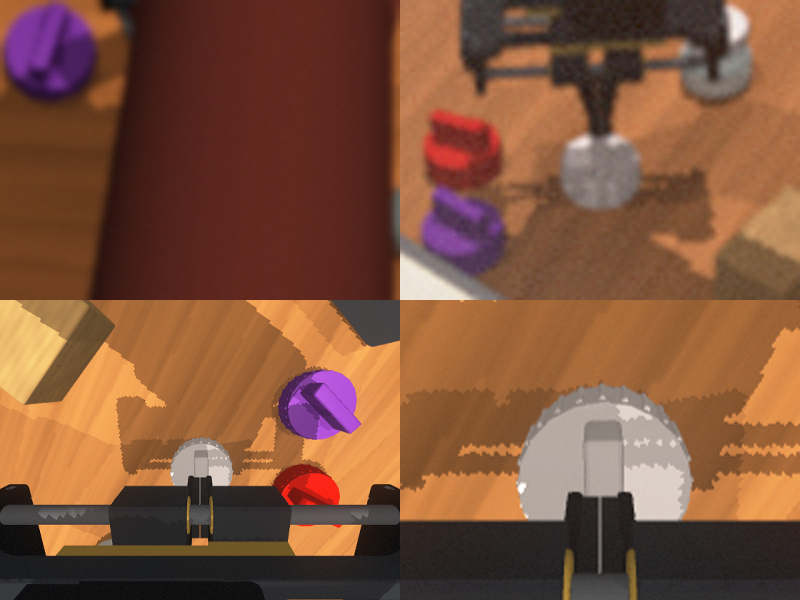

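The montage shows the fingers closed above the wing. In the wrist view the fingertip edge (row 246) and the finger spacing place the real finger ends about 25 mm short of the reported TCP, and the side view agrees. I'll check with the wing's near edge at wrist pixel (282,220).

Run:
```python
from h import *
m=optics.camera_model("wrist");s=monitor.observe();T=R.from_rotvec(s["tcp_rot"])
loc=lambda p:T.inv().apply(p-s["eef_pos"])*1e3
a=plane(m,(282,220),.0485);print("wing end, tool mm",loc(a),"centre",s["eef_pos"]+T.apply((loc(a)-[24,0,0])*1e-3))
for z in(.0255,): print("disc L,R",loc(plane(m,(239,238),z)),loc(plane(m,(325,238),z)))
for o in(0,-20,-25,-30):
  print(o,[proj(m,s["eef_pos"]+T.apply(np.array([x,y,o])*1e-3)).round(1) for x,y in((9.5,-11),(9.5,11))])
print(s["eef_pos"])
```

```text
wing end, tool mm [ 23.20176242   0.13718449 -21.66361224] centre [ 0.63540167 -0.17945428  0.04849833]
disc L,R [  2.84447764 -28.93137465   1.33542775] [ 2.83171832 29.64236343  1.33449959]
0 [array([265.1, 229.5]), array([297.9, 229.4])]
-20 [array([263.6, 240.6]), array([299.8, 240.6])]
-25 [array([263.2, 243.8]), array([300.3, 243.8])]
-30 [array([262.7, 247.1]), array([300.9, 247.1])]
[ 0.63488161 -0.17883134  0.02683477]
```

Laterally the grip is centred within 1 mm, and the finger ends are about 25–29 mm above the reported TCP. I'll open half-way and descend in steps, watching the force.

Request:
carry_out:
  moves:
    - {"claw": 0, "translation": [-0.5, 0, -3], "dr": [0, 0, 0]}
    - {"claw": 0, "translation": [-0.5, 0, -3], "dr": [0, 0, 0]}
    - {"claw": 0, "translation": [-0.5, 0, -3], "dr": [0, 0, 0]}
    - {"claw": 0, "translation": [-0.5, 0, -3], "dr": [0, 0, 0]}
    - {"claw": 0, "translation": [-0.5, 0, 0], "dr": [0, 0, 0]}

```text
time_s: 4.55
eef_pos: [0.6354, -0.1793, 0.0271]
tcp_rot: [1.568, 2.722, 0.0]
force: [0.6, 0.1, -0.9]
grip_width: 0.0328
finger_force: 0.0
```

Request:
carry_out:
  moves:
    - {"claw": 0, "translation": [0, 0, 6], "dr": [0, 0, 0]}
    - {"claw": 0, "translation": [0, 0, 12], "dr": [0, 0, 0]}
    - {"claw": 0, "translation": [0, 0, 16], "dr": [0, 0, 0]}
    - {"claw": 0, "translation": [0, 0, 18], "dr": [0, 0, 0]}
    - {"claw": 0, "translation": [0, 0, 18], "dr": [0, 0, 0]}

```text
time_s: 5.05
eef_pos: [0.6349, -0.1791, 0.0083]
tcp_rot: [-1.568, -2.722, 0.0]
force: [0.3, 0.9, 0.8]
grip_width: 0.0434
finger_force: 0.0
```

```bash
python3 go.py .6353 -.1793 .003 120.4
```

```text
shift mm [-0.3  0.3  5.3]
turn deg [-0.03 -0.03 -0.29]
5.05 [ 0.534  0.54  -0.434  1.608  0.252  1.051  0.554] [ 0.6349 -0.1791  0.0083]
```

Request:
carry_out:
  moves:
    - {"claw": 0, "translation": [0, 0, 2], "dr": [0, 0, 0]}
    - {"claw": 0, "translation": [0, 0, 3.5], "dr": [0, 0, 0]}
    - {"claw": 0, "translation": [0, 0, 3.5], "dr": [0, 0, 0]}

```text
time_s: 5.35
eef_pos: [0.6351, -0.1793, 0.0052]
tcp_rot: [-1.568, -2.722, 0.0]
force: [-0.0, -0.1, 0.3]
grip_width: 0.0432
finger_force: 0.0
```

Request:
carry_out:
  moves:
    - {"claw": 0, "translation": [0, 0, 1.5], "dr": [0, 0, 0]}
    - {"claw": 0, "translation": [0, 0, 1.5], "dr": [0, 0, 0]}

```text
time_s: 5.55
eef_pos: [0.6351, -0.1792, 0.0037]
tcp_rot: [-1.568, -2.722, 0.0]
force: [-0.5, -0.3, -0.4]
grip_width: 0.0435
finger_force: 0.0
```

Still free. Close here.

Request:
carry_out:
  grip_force: 20
  moves:
    - {"claw": -1, "translation": [0, 0, 0], "dr": [0, 0, 0]}
    - {"claw": -1, "translation": [0, 0, 0], "dr": [0, 0, 0]}
    - {"claw": -1, "translation": [0, 0, 0], "dr": [0, 0, 0]}
    - {"claw": -1, "translation": [0, 0, 0], "dr": [0, 0, 0]}
    - {"claw": -1, "translation": [0, 0, 0], "dr": [0, 0, 0]}

```text
time_s: 6.05
eef_pos: [0.6353, -0.1792, 0.0039]
tcp_rot: [1.568, 2.722, 0.0]
force: [0.5, -0.4, -0.8]
grip_width: 0.0123
finger_force: 20.0
```

Request:
carry_out:
  moves:
    - {"claw": -1, "translation": [0, 0, 0], "dr": [0, 0, 0]}
    - {"claw": -1, "translation": [0, 0, 0], "dr": [0, 0, 0]}

```text
time_s: 6.25
eef_pos: [0.6353, -0.1792, 0.0039]
tcp_rot: [1.568, 2.722, 0.0]
force: [0.4, -0.2, 0.2]
grip_width: 0.0119
finger_force: 20.0
```

Gripped at 12 mm. Lift, then move towards the neck.

Request:
carry_out:
  moves:
    - {"claw": -1, "translation": [0, 0, -10], "dr": [0, 0, 0]}
    - {"claw": -1, "translation": [0, 0, -40], "dr": [0, 0, 0]}
    - {"claw": -1, "translation": [0, 0, -80], "dr": [0, 0, 0]}
    - {"claw": -1, "translation": [0, 0, -120], "dr": [0, 0, 0]}
    - {"claw": -1, "translation": [0, 0, -155], "dr": [0, 0, 0]}

```text
time_s: 6.75
eef_pos: [0.6352, -0.1792, 0.1617]
tcp_rot: [1.568, 2.721, 0.001]
force: [0.5, 0.2, -2.2]
grip_width: 0.0117
finger_force: 20.0
```

```bash
python3 go.py .646 .081 .16 120.4
```

```text
shift mm [219.6 139.8   1.7]
turn deg [ 0.05  0.04 -0.29]
6.75 [ 0.554  0.41  -0.463  1.459  0.185  1.315  0.602] [ 0.6352 -0.1792  0.1617]
```

Request:
carry_out:
  moves:
    - {"claw": -1, "translation": [35, 22, 0], "dr": [0, 0, 0]}
    - {"claw": -1, "translation": [75, 48, 0], "dr": [0, 0, 0]}
    - {"claw": -1, "translation": [115, 73, 0], "dr": [0, 0, 0]}
    - {"claw": -1, "translation": [155, 99, 0], "dr": [0, 0, 0]}
    - {"claw": -1, "translation": [190, 121, 0], "dr": [0, 0, 0]}

```text
time_s: 7.25
eef_pos: [0.6441, 0.0487, 0.1597]
tcp_rot: [1.567, 2.723, 0.001]
force: [1.0, 0.1, -0.9]
grip_width: 0.0121
finger_force: 20.0
```

Request:
carry_out:
  moves:
    - {"claw": -1, "translation": [22, 14, 0], "dr": [0, 0, 0]}
    - {"claw": -1, "translation": [30, 19, 0], "dr": [0, 0, 0]}
    - {"claw": -1, "translation": [30, 19, 0], "dr": [0, 0, 0]}
    - {"claw": -1, "translation": [30, 19, 0], "dr": [0, 0, 0]}
    - {"claw": -1, "translation": [30, 19, 0], "dr": [0, 0, 0]}

```text
time_s: 7.75
eef_pos: [0.6462, 0.0786, 0.1588]
tcp_rot: [1.572, 2.719, -0.002]
force: [1.2, -0.4, -1.1]
grip_width: 0.0116
finger_force: 20.0
```

```bash
python3 - <<'E'
from h import *;import cv2,pickle
m=optics.camera_model("wrist");im=optics.camera("wrist")[:,:,::-1];cv2.imwrite("pics/n1.png",im);pickle.dump(m,open("n1.pkl","wb"))
print(proj(m,[.606,.15,.1085]))
E
python3 go.py .606 .15 .16 120.4
```

```text
[282.35159838 117.18050102]
shift mm [81.7  0.7 -1.2]
turn deg [-0.03  0.04 -0.46]
7.8 [ 0.229  0.41  -0.557  1.482  0.22   1.313  0.175] [0.6462 0.0789 0.1588]
```

Request:
carry_out:
  moves:
    - {"claw": -1, "translation": [25, -25, 0], "dr": [0, 0, 0]}
    - {"claw": -1, "translation": [45, -40, 0], "dr": [0, 0, 0]}
    - {"claw": -1, "translation": [45, -40, 0], "dr": [0, 0, 0]}
    - {"claw": -1, "translation": [45, -40, 0], "dr": [0, 0, 0]}
    - {"claw": -1, "translation": [45, -40, 0], "dr": [0, 0, 0]}

```text
time_s: 8.3
eef_pos: [0.5896, 0.0988, 0.1589]
tcp_rot: [1.571, 2.72, -0.0]
force: [-0.5, 0.6, -1.4]
grip_width: 0.0118
finger_force: 20.0
```

```bash
python3 - <<'E'
from h import *;import cv2,pickle
m=optics.camera_model("wrist");im=optics.camera("wrist")[:,:,::-1];cv2.imwrite("pics/n2.png",im);pickle.dump(m,open("n2.pkl","wb"))
p=proj(m,[.606,.15,.1085]);q=np.array([282.35,117.2]);print(p)
o=[]
for i,(n,c) in enumerate((("n1",q),("n2",p))):
    x,y=int(c[0])-40,int(c[1])-40;print(x,y)
    o.append(cv2.resize(cv2.imread(f"pics/{n}.png")[y:y+80,x:x+80],(400,400),interpolation=cv2.INTER_CUBIC))
cv2.imwrite("pics/nm.png",np.hstack(o))
E
python3 go.py .606 .15 .16 120.4
```

```text
[330.69156662 176.836686  ]
242 77
290 136
shift mm [36.  39.7 -1.2]
turn deg [ 0.01  0.01 -0.39]
8.35 [ 0.243  0.304 -0.587  1.618  0.174  1.273  0.149] [0.5896 0.099  0.1588]
```

View pics/nm.png

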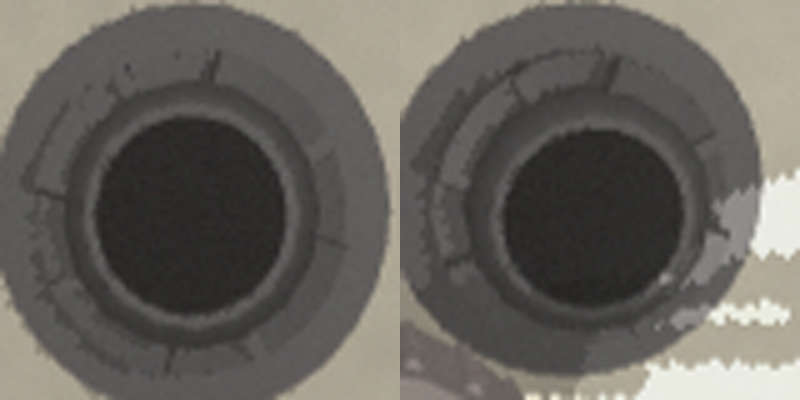

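The picture shows the neck's hole from two wrist places. Centres: n1 (279.8,119.5), n2 (328.4,178.9).

```bash
python3 - <<'E'
from h import *;import pickle
a,b=[pickle.load(open(f"n{i}.pkl","rb")) for i in(1,2)]
t=optics.camera_model("top");s=optics.camera_model("side")
print(tri([(a,(279.8,119.5)),(b,(328.4,178.9))]))
print(tri([(a,(279.8,119.5)),(b,(328.4,178.9)),(t,(174.4,180.1)),(s,(203.2,266.9))]))
print(plane(a,(279.8,119.5),.108),plane(b,(328.4,178.9),.108))
E
python3 go.py .606 .148 .16 120.4
```

```text
(array([0.60518523, 0.14763178, 0.10892889]), np.float64(0.07144026589935493))
(array([0.60522723, 0.14784833, 0.10960554]), np.float64(1.0368325746884182))
[0.60515853 0.14757553 0.108     ] [0.6054244 0.147629  0.108    ]
shift mm [34.2 38.7 -1.2]
turn deg [ 0.01  0.01 -0.39]
8.35 [ 0.243  0.304 -0.587  1.618  0.174  1.273  0.149] [0.5896 0.099  0.1588]
```

Request:
carry_out:
  moves:
    - {"claw": -1, "translation": [20, 22, 5], "dr": [0, 0, 0]}
    - {"claw": -1, "translation": [34, 38, 15], "dr": [0, 0, 0]}
    - {"claw": -1, "translation": [34, 38, 24], "dr": [0, 0, 0]}
    - {"claw": -1, "translation": [34, 38, 24], "dr": [0, 0, 0]}
    - {"claw": -1, "translation": [34, 38, 24], "dr": [0, 0, 0]}

```text
time_s: 8.85
eef_pos: [0.6048, 0.1472, 0.1345]
tcp_rot: [-1.57, -2.721, 0.002]
force: [-0.7, 0.4, -1.5]
grip_width: 0.0122
finger_force: 20.0
```

```bash
python3 go.py .6054 .1475 .112 120
```

```text
shift mm [-0.   0.7 22.5]
turn deg [-0.06  0.01  0.01]
8.85 [ 0.159  0.376 -0.595  1.584  0.219  1.25   0.051] [0.6048 0.1472 0.1345]
```

Request:
carry_out:
  moves:
    - {"claw": -1, "translation": [0, 0.7, 8], "dr": [0, 0, 0]}
    - {"claw": -1, "translation": [0, 0.7, 16], "dr": [0, 0, 0]}
    - {"claw": -1, "translation": [0, 0.7, 22], "dr": [0, 0, 0]}
    - {"claw": -1, "translation": [0, 0.7, 22], "dr": [0, 0, 0]}

```text
time_s: 9.25
eef_pos: [0.6045, 0.1485, 0.1116]
tcp_rot: [-1.568, -2.721, 0.002]
force: [0.9, -0.9, -1.6]
grip_width: 0.0116
finger_force: 20.0
```

Request:
carry_out:
  moves:
    - {"claw": -1, "translation": [0, 0, 2], "dr": [0, 0, 0]}
    - {"claw": -1, "translation": [0, 0, 4], "dr": [0, 0, 0]}
    - {"claw": -1, "translation": [0, 0, 4], "dr": [0, 0, 0]}

```text
time_s: 9.55
eef_pos: [0.6051, 0.149, 0.1088]
tcp_rot: [-1.568, -2.722, 0.0]
force: [-0.5, -0.1, -1.2]
grip_width: 0.0121
finger_force: 20.0
```

Request:
carry_out:
  moves:
    - {"claw": -1, "translation": [-1.4, -0.5, 0], "dr": [0, 0, 0]}
    - {"claw": -1, "translation": [-1.4, -0.5, 1], "dr": [0, 0, 0]}
    - {"claw": -1, "translation": [-1.4, -0.5, 2], "dr": [0, 0, 0]}
    - {"claw": -1, "translation": [-1.4, -0.5, 2], "dr": [0, 0, 0]}

```text
time_s: 9.95
eef_pos: [0.6054, 0.1475, 0.1067]
tcp_rot: [-1.568, -2.722, 0.0]
force: [0.0, 0.6, -1.7]
grip_width: 0.0116
finger_force: 20.0
```

Request:
carry_out:
  moves:
    - {"claw": -1, "translation": [0, 0, 1], "dr": [0, 0, 0]}
    - {"claw": -1, "translation": [0, 0, 2], "dr": [0, 0, 0]}
    - {"claw": -1, "translation": [0, 0, 2], "dr": [0, 0, 0]}

```text
time_s: 10.25
eef_pos: [0.6054, 0.1475, 0.1047]
tcp_rot: [-1.568, -2.722, 0.0]
force: [-0.5, 0.5, -1.4]
grip_width: 0.0117
finger_force: 20.0
```

Request:
carry_out:
  moves:
    - {"claw": -1, "translation": [0, 0, 1], "dr": [0, 0, 0]}
    - {"claw": -1, "translation": [0, 0, 2], "dr": [0, 0, 0]}
    - {"claw": -1, "translation": [0, 0, 2], "dr": [0, 0, 0]}

```text
time_s: 10.55
eef_pos: [0.6054, 0.1475, 0.1027]
tcp_rot: [-1.568, -2.722, 0.0]
force: [-0.5, -0.7, -1.7]
grip_width: 0.0114
finger_force: 20.0
```

Request:
carry_out:
  moves:
    - {"claw": -1, "translation": [0, 0, 1], "dr": [0, 0, 0]}
    - {"claw": -1, "translation": [0, 0, 1], "dr": [0, 0, 0]}

```text
time_s: 10.75
eef_pos: [0.6054, 0.1475, 0.1017]
tcp_rot: [-1.568, -2.722, 0.0]
force: [-0.3, -0.3, -1.0]
grip_width: 0.0118
finger_force: 20.0
```

Request:
carry_out:
  moves:
    - {"claw": -1, "translation": [0, 0, 1], "dr": [0, 0, 0]}
    - {"claw": -1, "translation": [0, 0, 1], "dr": [0, 0, 0]}

```text
time_s: 10.95
eef_pos: [0.6054, 0.1475, 0.1007]
tcp_rot: [-1.568, -2.722, 0.0]
force: [0.5, -0.8, 0.1]
grip_width: 0.0116
finger_force: 20.0
```

Request:
carry_out:
  moves:
    - {"claw": -1, "translation": [0, 0, 1], "dr": [0, 0, 0]}
    - {"claw": -1, "translation": [0, 0, 1], "dr": [0, 0, 0]}

```text
time_s: 11.15
eef_pos: [0.6056, 0.1475, 0.1]
tcp_rot: [1.568, 2.722, 0.0]
force: [-1.1, 0.2, -0.3]
grip_width: 0.0117
finger_force: 20.0
```

Request:
carry_out:
  moves:
    - {"claw": -1, "translation": [0, 0, 1], "dr": [0, 0, 0]}
    - {"claw": -1, "translation": [0, 0, 1], "dr": [0, 0, 0]}

```text
time_s: 11.35
eef_pos: [0.6058, 0.1475, 0.0998]
tcp_rot: [1.568, 2.721, 0.0]
force: [-1.8, -1.3, 5.6]
grip_width: 0.0117
finger_force: 20.0
```

Run:
```python
from h import *
s=monitor.observe();print(s["time_s"],s["eef_pos"]*1e3,s["force"],s["torque"],s["qpos"][6])
```

```text
11.35 [605.76856154 147.45408008  99.75380767] [-1.79370749 -1.25673471  5.62705552] [-0.25464914  0.39551614  0.06383291] 0.03734842303571328
```

Contact, riding at h ≈ 10.9 mm. I'll turn backwards, easing the height as it climbs.

Request:
carry_out:
  moves:
    - {"claw": -1, "translation": [0, 0, -0.8], "dr": [0, 0, -4]}
    - {"claw": -1, "translation": [0, 0, -1.1], "dr": [0, 0, -8]}
    - {"claw": -1, "translation": [0, 0, -1.1], "dr": [0, 0, -8]}

```text
time_s: 11.65
eef_pos: [0.606, 0.148, 0.1005]
tcp_rot: [1.373, 2.825, 0.002]
force: [0.2, 1.5, 1.9]
grip_width: 0.0116
finger_force: 20.0
```

Request:
carry_out:
  moves:
    - {"claw": -1, "translation": [0, 0, -0.3], "dr": [0, 0, -4]}
    - {"claw": -1, "translation": [0, 0, -0.6], "dr": [0, 0, -8]}
    - {"claw": -1, "translation": [0, 0, -0.6], "dr": [0, 0, -8]}

```text
time_s: 11.95
eef_pos: [0.606, 0.148, 0.1012]
tcp_rot: [1.175, 2.913, 0.002]
force: [0.6, 0.7, 3.9]
grip_width: 0.0118
finger_force: 20.0
```

```bash
cat > st.py <<'E'
from h import *
s=monitor.observe();X=R.from_rotvec(s["tcp_rot"]).as_matrix()
print(round(s["time_s"],2),"pos",(s["eef_pos"]*1e3).round(2),"h",round(s["eef_pos"][2]*1e3-88.9,2),"F",s["force"].round(1),"T",s["torque"].round(3),"yaw",np.degrees(np.arctan2(X[1,0],X[0,0])).round(1),"q7",round(s["qpos"][6],2),"tilt",X[:2,2].round(4))
E
python3 st.py
```

```text
11.95 pos [606.   148.03 101.18] h 12.28 F [0.6 0.7 3.9] T [ 0.343 -0.355  0.   ] yaw 136.1 q7 0.3 tilt [0.0013 0.0008]
```

Request:
carry_out:
  moves:
    - {"claw": -1, "translation": [0, 0, -0.4], "dr": [0, 0, -4]}
    - {"claw": -1, "translation": [0, 0, -0.7], "dr": [0, 0, -8]}
    - {"claw": -1, "translation": [0, 0, -0.7], "dr": [0, 0, -8]}

```text
time_s: 12.25
eef_pos: [0.606, 0.148, 0.1019]
tcp_rot: [0.971, 2.987, 0.002]
force: [1.9, 2.4, 5.0]
grip_width: 0.0118
finger_force: 20.0
```

Request:
carry_out:
  moves:
    - {"claw": -1, "translation": [0, 0, -0.4], "dr": [0, 0, -4]}
    - {"claw": -1, "translation": [0, 0, -0.7], "dr": [0, 0, -8]}
    - {"claw": -1, "translation": [0, 0, -0.7], "dr": [0, 0, -8]}

```text
time_s: 12.55
eef_pos: [0.6059, 0.148, 0.1026]
tcp_rot: [0.76, 3.047, 0.002]
force: [0.5, 1.8, 5.8]
grip_width: 0.0118
finger_force: 20.0
```

```bash
python3 st.py
```

```text
12.55 pos [605.92 147.95 102.56] h 13.66 F [0.5 1.8 5.8] T [ 0.41  -0.344 -0.001] yaw 152.0 q7 0.56 tilt [0.0011 0.0007]
```

Request:
carry_out:
  moves:
    - {"claw": -1, "translation": [0, 0, -0.6], "dr": [0, 0, -4]}
    - {"claw": -1, "translation": [0, 0, -0.9], "dr": [0, 0, -8]}
    - {"claw": -1, "translation": [0, 0, -0.9], "dr": [0, 0, -8]}

```text
time_s: 12.85
eef_pos: [0.6055, 0.1474, 0.1029]
tcp_rot: [0.547, 3.094, -0.0]
force: [0.3, 1.0, 3.9]
grip_width: 0.0118
finger_force: 20.0
```

```bash
python3 st.py
```

```text
12.85 pos [605.5  147.39 102.87] h 13.97 F [0.3 1.  3.9] T [ 0.225 -0.356  0.033] yaw 159.9 q7 0.69 tilt [ 0. -0.]
```

Request:
carry_out:
  moves:
    - {"claw": -1, "translation": [0, 0, 0], "dr": [0, 0, -3]}
    - {"claw": -1, "translation": [0, 0, 0], "dr": [0, 0, -5]}
    - {"claw": -1, "translation": [0, 0, 0], "dr": [0, 0, -5]}

```text
time_s: 13.15
eef_pos: [0.6055, 0.1471, 0.1025]
tcp_rot: [-0.414, -3.114, 0.0]
force: [0.7, 1.1, -0.8]
grip_width: 0.0117
finger_force: 20.0
```

```bash
python3 st.py
```

```text
13.15 pos [605.46 147.09 102.49] h 13.59 F [ 0.7  1.1 -0.8] T [ 0.136 -0.667 -0.012] yaw 164.9 q7 0.77 tilt [-0.0002 -0.0003]
```

Support vanished: the drop. I'll follow it straight down without turning.

Request:
carry_out:
  moves:
    - {"claw": -1, "translation": [0, 0, 1], "dr": [0, 0, 0]}
    - {"claw": -1, "translation": [0, 0, 2], "dr": [0, 0, 0]}
    - {"claw": -1, "translation": [0, 0, 2], "dr": [0, 0, 0]}

```text
time_s: 13.45
eef_pos: [0.6055, 0.1475, 0.1007]
tcp_rot: [0.409, 3.115, 0.0]
force: [2.2, 0.4, -1.5]
grip_width: 0.012
finger_force: 20.0
```

```bash
python3 st.py
```

```text
13.45 pos [605.53 147.55 100.65] h 11.75 F [ 2.2  0.4 -1.5] T [ 0.247 -0.786  0.074] yaw 165.0 q7 0.77 tilt [0.0001 0.0001]
```

Request:
carry_out:
  moves:
    - {"claw": -1, "translation": [0, 0, 1], "dr": [0, 0, 0]}
    - {"claw": -1, "translation": [0, 0, 2], "dr": [0, 0, 0]}
    - {"claw": -1, "translation": [0, 0, 2], "dr": [0, 0, 0]}

```text
time_s: 13.75
eef_pos: [0.6057, 0.1478, 0.0989]
tcp_rot: [0.407, 3.115, 0.001]
force: [2.4, 1.7, 0.9]
grip_width: 0.0119
finger_force: 20.0
```

```bash
python3 st.py
```

```text
13.75 pos [605.65 147.79  98.92] h 10.02 F [2.4 1.7 0.9] T [ 0.401 -0.983  0.088] yaw 165.1 q7 0.77 tilt [0.0005 0.0004]
```

Request:
carry_out:
  moves:
    - {"claw": -1, "translation": [0, 0, 0.7], "dr": [0, 0, 0]}
    - {"claw": -1, "translation": [0, 0, 0.7], "dr": [0, 0, 0]}

```text
time_s: 13.95
eef_pos: [0.6057, 0.1478, 0.0983]
tcp_rot: [0.407, 3.115, 0.001]
force: [2.6, 2.0, 1.1]
grip_width: 0.0117
finger_force: 20.0
```

```bash
python3 st.py
```

```text
13.95 pos [605.66 147.77  98.29] h 9.39 F [2.6 2.  1.1] T [ 0.545 -1.086  0.135] yaw 165.1 q7 0.77 tilt [0.0005 0.0004]
```

Request:
carry_out:
  moves:
    - {"claw": -1, "translation": [-0.3, 0.4, 0], "dr": [0, 0, -2]}
    - {"claw": -1, "translation": [-0.3, 0.4, 0.7], "dr": [0, 0, -2]}
    - {"claw": -1, "translation": [-0.3, 0.4, 1.5], "dr": [0, 0, -2]}

```text
time_s: 14.25
eef_pos: [0.6053, 0.1475, 0.0962]
tcp_rot: [-0.354, -3.12, 0.001]
force: [0.3, 0.6, -1.1]
grip_width: 0.0117
finger_force: 20.0
```

```bash
python3 st.py
```

```text
14.25 pos [605.32 147.54  96.23] h 7.33 F [ 0.3  0.6 -1.1] T [ 0.197 -0.352  0.011] yaw 167.0 q7 0.8 tilt [-0.0012 -0.0004]
```

Free now and falling cleanly at h 7.3. Continue down.

Request:
carry_out:
  moves:
    - {"claw": -1, "translation": [0, 0, 0.7], "dr": [0, 0, 0]}
    - {"claw": -1, "translation": [0, 0, 1.2], "dr": [0, 0, 0]}
    - {"claw": -1, "translation": [0, 0, 1.2], "dr": [0, 0, 0]}

```text
time_s: 14.55
eef_pos: [0.6054, 0.1476, 0.0951]
tcp_rot: [-0.353, -3.121, 0.001]
force: [-0.6, 0.2, -1.8]
grip_width: 0.012
finger_force: 20.0
```

```bash
python3 st.py
```

```text
14.55 pos [605.4  147.63  95.09] h 6.19 F [-0.6  0.2 -1.8] T [ 0.077 -0.173  0.031] yaw 167.1 q7 0.8 tilt [-0.001  -0.0003]
```

Request:
carry_out:
  moves:
    - {"claw": -1, "translation": [0, 0, 0.7], "dr": [0, 0, 0]}
    - {"claw": -1, "translation": [0, 0, 1.2], "dr": [0, 0, 0]}
    - {"claw": -1, "translation": [0, 0, 1.2], "dr": [0, 0, 0]}

```text
time_s: 14.85
eef_pos: [0.6059, 0.1478, 0.0946]
tcp_rot: [0.353, 3.122, -0.0]
force: [-1.0, -0.2, 2.3]
grip_width: 0.0119
finger_force: 20.0
```

```bash
python3 st.py
```

```text
14.85 pos [605.88 147.76  94.57] h 5.67 F [-1.  -0.2  2.3] T [-0.011  0.14   0.018] yaw 167.1 q7 0.8 tilt [ 0.0001 -0.0001]
```

Seated in the starts at h = 5.7. Now clockwise, following it down.

Request:
carry_out:
  moves:
    - {"claw": -1, "translation": [0, 0, 0.3], "dr": [0, 0, 4]}
    - {"claw": -1, "translation": [0, 0, 0.7], "dr": [0, 0, 8]}
    - {"claw": -1, "translation": [0, 0, 0.7], "dr": [0, 0, 8]}

```text
time_s: 15.15
eef_pos: [0.606, 0.148, 0.0938]
tcp_rot: [0.571, 3.089, 0.0]
force: [-0.1, 0.4, 2.5]
grip_width: 0.0117
finger_force: 20.0
```

```bash
python3 st.py
```

```text
15.15 pos [606.   148.    93.81] h 4.91 F [-0.1  0.4  2.5] T [ 0.177 -0.09  -0.017] yaw 159.0 q7 0.67 tilt [0.0005 0.0001]
```

Request:
carry_out:
  moves:
    - {"claw": -1, "translation": [0, 0, 0.3], "dr": [0, 0, 4]}
    - {"claw": -1, "translation": [0, 0, 0.7], "dr": [0, 0, 8]}
    - {"claw": -1, "translation": [0, 0, 0.7], "dr": [0, 0, 8]}

```text
time_s: 15.45
eef_pos: [0.606, 0.1481, 0.0931]
tcp_rot: [0.782, 3.042, 0.0]
force: [0.0, 0.4, 1.0]
grip_width: 0.0118
finger_force: 20.0
```

```bash
python3 st.py
```

```text
15.45 pos [605.98 148.05  93.09] h 4.19 F [0.  0.4 1. ] T [ 0.258 -0.125 -0.077] yaw 151.2 q7 0.54 tilt [0.0005 0.0002]
```

Threading cleanly. Continue.

Request:
carry_out:
  moves:
    - {"claw": -1, "translation": [0, 0, 0.4], "dr": [0, 0, 4]}
    - {"claw": -1, "translation": [0, 0, 0.8], "dr": [0, 0, 8]}
    - {"claw": -1, "translation": [0, 0, 0.8], "dr": [0, 0, 8]}

```text
time_s: 15.75
eef_pos: [0.606, 0.148, 0.0923]
tcp_rot: [0.991, 2.981, 0.001]
force: [-0.5, 0.8, 3.3]
grip_width: 0.0116
finger_force: 20.0
```

```bash
python3 st.py
```

```text
15.75 pos [606.05 148.04  92.32] h 3.42 F [-0.5  0.8  3.3] T [ 0.214 -0.126 -0.056] yaw 143.2 q7 0.41 tilt [0.0005 0.0002]
```

Request:
carry_out:
  moves:
    - {"claw": -1, "translation": [0, 0, 0.4], "dr": [0, 0, 4]}
    - {"claw": -1, "translation": [0, 0, 0.8], "dr": [0, 0, 8]}
    - {"claw": -1, "translation": [0, 0, 0.8], "dr": [0, 0, 8]}

```text
time_s: 16.05
eef_pos: [0.6061, 0.1481, 0.0916]
tcp_rot: [1.195, 2.905, 0.001]
force: [-0.5, -0.3, 3.8]
grip_width: 0.0118
finger_force: 20.0
```

```bash
python3 st.py
```

```text
16.05 pos [606.08 148.07  91.58] h 2.68 F [-0.5 -0.3  3.8] T [ 0.167 -0.011 -0.076] yaw 135.3 q7 0.28 tilt [0.0006 0.0002]
```

Request:
carry_out:
  moves:
    - {"claw": -1, "translation": [0, 0, 0.3], "dr": [0, 0, 4]}
    - {"claw": -1, "translation": [0, 0, 0.7], "dr": [0, 0, 8]}
    - {"claw": -1, "translation": [0, 0, 0.7], "dr": [0, 0, 8]}

```text
time_s: 16.35
eef_pos: [0.606, 0.148, 0.0909]
tcp_rot: [1.394, 2.815, 0.001]
force: [-1.2, -0.2, 4.9]
grip_width: 0.0118
finger_force: 20.0
```

```bash
python3 st.py
```

```text
16.35 pos [606.03 148.01  90.85] h 1.95 F [-1.2 -0.2  4.9] T [ 0.119  0.024 -0.04 ] yaw 127.3 q7 0.15 tilt [0.0005 0.0001]
```

Request:
carry_out:
  moves:
    - {"claw": -1, "translation": [0, 0, 0.3], "dr": [0, 0, 3]}
    - {"claw": -1, "translation": [0, 0, 0.5], "dr": [0, 0, 6]}
    - {"claw": -1, "translation": [0, 0, 0.5], "dr": [0, 0, 6]}

```text
time_s: 16.65
eef_pos: [0.606, 0.1479, 0.0903]
tcp_rot: [1.539, 2.738, 0.0]
force: [-0.9, -0.3, 5.0]
grip_width: 0.0116
finger_force: 20.0
```

```bash
python3 st.py
```

```text
16.65 pos [606.01 147.91  90.32] h 1.42 F [-0.9 -0.3  5. ] T [ 0.075  0.072 -0.009] yaw 121.3 q7 0.05 tilt [0.0004 0.    ]
```

Request:
carry_out:
  moves:
    - {"claw": -1, "translation": [0, 0, 0.1], "dr": [0, 0, 2]}
    - {"claw": -1, "translation": [0, 0, 0.2], "dr": [0, 0, 4]}
    - {"claw": -1, "translation": [0, 0, 0.2], "dr": [0, 0, 4]}

```text
time_s: 16.95
eef_pos: [0.606, 0.1479, 0.09]
tcp_rot: [1.634, 2.683, 0.0]
force: [-0.9, -0.9, 4.0]
grip_width: 0.0119
finger_force: 20.0
```

```bash
python3 st.py
```

```text
16.95 pos [605.96 147.89  90.  ] h 1.1 F [-0.9 -0.9  4. ] T [ 0.05   0.116 -0.039] yaw 117.3 q7 -0.01 tilt [0.0003 0.0001]
```

Request:
carry_out:
  moves:
    - {"claw": -1, "translation": [0, 0, 0.1], "dr": [0, 0, 1.5]}
    - {"claw": -1, "translation": [0, 0, 0.2], "dr": [0, 0, 3]}
    - {"claw": -1, "translation": [0, 0, 0.2], "dr": [0, 0, 3]}

```text
time_s: 17.25
eef_pos: [0.6061, 0.148, 0.0899]
tcp_rot: [1.708, 2.636, 0.001]
force: [-0.6, 0.6, 5.1]
grip_width: 0.0117
finger_force: 20.0
```

```bash
python3 st.py
```

```text
17.25 pos [606.09 148.    89.88] h 0.98 F [-0.6  0.6  5.1] T [ 0.098 -0.102  0.059] yaw 114.1 q7 -0.06 tilt [0.0006 0.0002]
```

Request:
carry_out:
  moves:
    - {"claw": -1, "translation": [0, 0, 0], "dr": [0, 0, 1.5]}
    - {"claw": -1, "translation": [0, 0, 0], "dr": [0, 0, 2.5]}
    - {"claw": -1, "translation": [0, 0, 0], "dr": [0, 0, 2.5]}

```text
time_s: 17.55
eef_pos: [0.6062, 0.148, 0.0899]
tcp_rot: [1.765, 2.598, 0.001]
force: [1.6, 1.2, 4.8]
grip_width: 0.012
finger_force: 20.3
```

```bash
python3 st.py
```

```text
17.55 pos [606.19 148.02  89.86] h 0.96 F [1.6 1.2 4.8] T [ 0.201 -0.409  0.447] yaw 111.6 q7 -0.11 tilt [0.0008 0.0002]
```

Dead stop: torque 0.45 N·m, h 0.96 mm, so it is home. I'll relieve the wind-up slightly, then let go.

Request:
carry_out:
  grip_force: 5
  moves:
    - {"claw": -1, "translation": [0, 0, -0.6], "dr": [0, 0, -1.7]}
    - {"claw": -1, "translation": [0, 0, -0.6], "dr": [0, 0, -1.7]}

```text
time_s: 17.75
eef_pos: [0.6059, 0.1478, 0.09]
tcp_rot: [-1.725, -2.626, -0.0]
force: [2.2, 1.4, 1.6]
grip_width: 0.012
finger_force: 5.0
```

```bash
python3 st.py
```

```text
17.75 pos [605.87 147.76  90.  ] h 1.1 F [2.2 1.4 1.6] T [ 0.205 -0.704  0.086] yaw 113.4 q7 -0.08 tilt [-0.0001  0.0001]
```

Request:
carry_out:
  moves:
    - {"claw": 0, "translation": [0, 0, -0.6], "dr": [0, 0, 0]}
    - {"claw": 0, "translation": [0, 0, -0.6], "dr": [0, 0, 0]}
    - {"claw": 0, "translation": [0, 0, -0.6], "dr": [0, 0, 0]}
    - {"claw": 0, "translation": [0, 0, -0.6], "dr": [0, 0, 0]}
    - {"claw": 0, "translation": [0, 0, -0.6], "dr": [0, 0, 0]}

```text
time_s: 18.25
eef_pos: [0.6057, 0.1478, 0.0908]
tcp_rot: [-1.727, -2.624, 0.0]
force: [-0.5, 0.4, 0.1]
grip_width: 0.0407
finger_force: 0.0
```

```bash
python3 st.py
```

```text
18.25 pos [605.68 147.78  90.75] h 1.85 F [-0.5  0.4  0.1] T [ 0.007 -0.089  0.032] yaw 113.3 q7 -0.08 tilt [-0.0003 -0.0001]
```

Request:
carry_out:
  moves:
    - {"claw": 0, "translation": [0, 0, -10], "dr": [0, 0, 0]}
    - {"claw": 0, "translation": [0, 0, -35], "dr": [0, 0, 0]}
    - {"claw": 0, "translation": [0, 0, -70], "dr": [0, 0, 0]}
    - {"claw": 0, "translation": [0, 0, -100], "dr": [0, 0, 0]}
    - {"claw": 0, "translation": [0, 0, -100], "dr": [0, 0, 0]}

```text
time_s: 18.75
eef_pos: [0.608, 0.149, 0.1966]
tcp_rot: [1.724, 2.62, 0.009]
force: [0.7, 0.7, -0.2]
grip_width: 0.0435
finger_force: 0.0
```

Request:
carry_out:
  moves:
    - {"claw": 0, "translation": [-30, 0, 0], "dr": [0, 0, 0]}
    - {"claw": 0, "translation": [-60, 0, 0], "dr": [0, 0, 0]}
    - {"claw": 0, "translation": [-60, 0, 0], "dr": [0, 0, 0]}
    - {"claw": 0, "translation": [-60, 0, 0], "dr": [0, 0, 0]}
    - {"claw": 0, "translation": [-60, 0, 0], "dr": [0, 0, 0]}

```text
time_s: 19.25
eef_pos: [0.6291, 0.0939, 0.1909]
tcp_rot: [-1.725, -2.625, -0.001]
force: [-0.1, 1.0, -0.1]
grip_width: 0.0434
finger_force: 0.0
```

```bash
python3 - <<'E'
from h import *;import cv2
m=optics.camera_model("wrist")
w=optics.camera("wrist")[:,:,::-1];s=optics.camera("side")[:,:,::-1]
cv2.imwrite("pics/fin.png",np.hstack([cv2.resize(w,(400,300)),cv2.resize(s[150:300,100:300],(400,300))]))
print(proj(m,[.606,.148,.1115]))
E
python3 st.py
```

```text
[281.25301495 145.33325655]
19.35 pos [629.16  94.08 191.02] h 102.12 F [-0.5  0.1  0.5] T [-0.013 -0.127 -0.023] yaw 113.4 q7 0.05 tilt [-0.      0.0005]
```

View pics/fin.png

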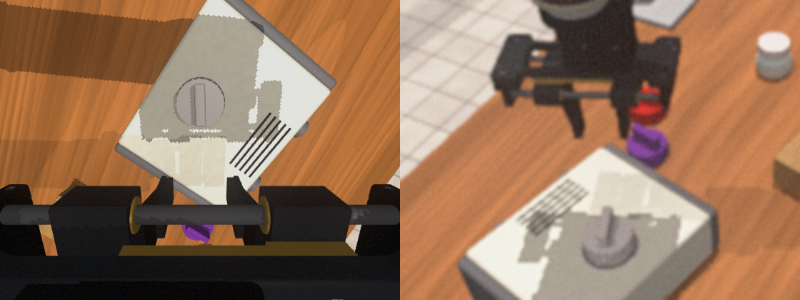

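The wrist view shows the cap square and flush on the steamer at (200,102) in the shrunken frame, and the side view agrees at (610,240). The purple and red caps, jar and carton are in place, and the gripper is clear.

```bash
python3 -c "
from workcell import r
print(r.finish_job())"
```

```text
the job is handed in; nothing more can be done
None
```

The filler cap is on the steamer's neck and turned fully home: after the drop into its thread start I turned it about 56° clockwise to a dead stop, underside about 1 mm above the neck point; the last turn onto the stop reached 0.45 N·m against the 0.12 that marks it, I then let go with nothing else touched, and handed the job in at about 19 s.

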